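# Set the top-heavy measuring cylinder under the dispenser

### The arm

A 6-joint arm with a two-finger parallel gripper is mounted at the origin on the work surface. World frame = base frame: x ahead of the robot, y to its left, z up, the work surface at z = 0. Lengths are in m, angles in rad, forces in N, time in s.
With the tool pointing down it reaches from about 0.35 to 0.85 m from the base axis. Payload 8.1 kg.
Tool frame: the origin (TCP) lies on the mounting face of the last link; the fingertips stand 186 mm ahead of it and the grasp point (between the pads) lies 167 mm ahead of it (grip_point_offset is the distance from the TCP to the grasp point, in m); z points along the fingers, y is the direction in which the jaws open and shut (so a half turn about z gives the same grasp; the last joint's range is limited). The gripper opens to 93 mm and grips with 3 to 60 N. Pads are 15 mm wide; open, the fingers measure 128 mm over their backs; the gripper's body (75 mm by 188 mm) begins 65 mm behind the grasp point.
Start: joints at [1.142, 0.13, 1.488, -0, 1.523, -0.085], TCP at [0.202, 0.565, 0.405] pointing down, gripper open.
Joint ranges: [-2.96, 2.96], [-0.89, 2.26], [0.02, 2.5], [-1.34, 4.48], [0, 2.73], [-2.66, 2.66]. Speed limits (rad/s): [2.39, 2.39, 2.79, 3.14, 3.14, 3.14].

### API

Orientations are given as a rotation vector (axis times angle).
In Python, from plant import read_state, read_camera, close_job, grip_point_offset gives the robot as it stands.
- The arm moves only by the shell command python3 -m creep 'ROWS' [OPENING] [FORCE]. ROWS is JSON, a list of rows, each a list of 2 entries, a list of its own where there are three numbers: the shift along the tool's x, y, z in cm, then the turn, a rotation vector about the tool's x, y, z in degrees. In form: [[[tx, ty, tz], [rx, ry, rz]], ...]. A call has 1 to 12 rows; each row shifts and turns the commanded pose from where the row before left it, along the tool's axes as they then stand; what a row does not reach is not made up. A row lasts 1/12 s, in which the tool goes at most 41.7 mm and 7.16 degrees, less where a joint would pass 70% of its speed; a pose out of reach is approached as far as the arm can. A call is refused whole if a number of a shift passes 4.17 or a number of a turn 7.16, either way. A call with a gripper value outside its range is refused whole. OPENING is the opening in per cent of the stroke, from 0 (shut) to 100 (fully open), set as the call begins (- or left out, the last holds). The fingers move at their own pace and stop on an object; FORCE is the grip in N (left out, the last holds). Time passes only in rows, so rows that do not move let the fingers close. It gives the time, the measured TCP pose, the force and the opening at its end, in the units of the state.
- read_state(): the state, without advancing time (a new reading comes with each control period).
- read_camera(name): name is "scene" or "top" or "wrist"; returns a dict with "img" (480x640x3 uint8, red, green, blue), "K" (3x3 intrinsics, pixels), "T" (4x4, takes a point from camera to world coordinates). Camera axes: x right, y down, z forward; pixel columns grow to the right and rows downward; lengths in m; the calibration is good to about 2 mm. The wrist camera is an equidistant fisheye: a pixel r from the principal point sees the ray r / f radians off the axis. A picture is of the moment at which its call begins. There is no depth.
- close_job(): hands the job in, once; it reports no verdict.
The state is a dict: "t": time; "q": joint angles; "dq": joint speeds; "joint_torque": joint torques, N m; "tool_pos": TCP position; "orientation": TCP orientation; "force": force on the tool from outside, world axes, zero at the start; "wrist_torque": the same for the moment, N m; "opening": finger opening in m.
Only numpy, scipy, OpenCV 4.12 (cv2) and the standard library are available. Lean on these libraries where they do the work, as an engineer would, in place of code of your own. Each camera call takes 0.05 s, during which the arm holds its last target.

### The job

Stand the blue measuring cylinder upright on the dispenser's drip tray, centred on the white ring, then swing the spout round until its nozzle is over the middle of the cylinder's mouth, and let go. The cylinder is top-heavy and tips easily: keep it upright all the way and set it down rather than dropping it. Leave the black cylinder, the beaker and the vial rack where they are.

Things in the scene. Friction and masses are not known exactly. Their poses are not given: they have to be found in the camera images.
- blue_mid (a point): Measuring cylinder to move: clear tube 32 mm across, 225 mm tall in all, 190 to 325 g, blue foot 54 mm across and 14 mm high, heavy blue round guard sleeve 44 mm across from 160 to 205 mm above the underside: grip it there. Centre of mass about 145 mm up; topples past 10 degrees. Point on its axis half-way up, 112.5 mm above the underside; z up its axis.
- blue_mouth (a point): Centre of the open mouth of the blue cylinder, at its very top (225 mm above its underside).
- black_mid (a point): A second measuring cylinder of the same shape and size with black foot and black sleeve, to be left alone; point on its axis half-way up. The two may stand either way round.
- tray_ring (a point): Centre of the white ring (82 mm outside diameter) on the flat grey drip tray, 130 mm square, of the fixed dispenser station; the point is on the tray's surface, 18 mm above the bench. x points from the ring to the white pump housing behind (117 mm high, near face 112 mm from the ring) and its column; z up.
- spout (a joint): Angle of the swinging spout arm about the upright column, rad. 0: nozzle straight over the ring's centre; positive: swung away to the station's +y side (clockwise seen from above). Range -0.5 to 1.4, starts at 0.75 to 1.15. It turns with light friction (about 1 N at the peg) and stays where it is left.
- spout_hinge (a point): Point on the vertical hinge axis of the spout arm, at the column, 140 mm from the ring's centre along the station's x, 270 mm above the bench.
- spout_peg (a point): Grip peg of the spout: upright round blue peg, 14 mm across, from 276 to 320 mm above the bench, straight above the nozzle; pinch it from above or push it. Point on its axis 300 mm above the bench, 140 mm from the hinge axis. It stands on a steel bar 12 mm thick that runs from the column, its top 276 mm up.
- nozzle (a point): Tip of the spout's nozzle, pointing down, 256 mm above the bench, straight below the peg; passes 13 mm above the mouth of a cylinder standing on the tray.
- vial_rack_mid (a point): Bystander: grey rack of capped vials, 100 x 160 mm, 47 mm high; point at its middle.
- beaker_mid (a point): Bystander: glass beaker, 68 mm across, 90 mm high; point half-way up.
- blue: The blue cylinder as a whole, the same thing as blue_mid, origin at the centre of its underside, z up along its axis.
Things that resemble listed ones, but are neither listed nor needed, are in the scene too. Leave any red look-alike of the blue alone.

How it is judged:
By the outcome, as a careful person would: the job done as asked, in the order asked, and still so for the second after the job is handed in, with the robot touching nothing.
It also fails if it takes over 58 s, if anything falls off the work surface, if the arm or the gripper's body presses on something with over 40 N, if the wrist force passes 120 N, or if a joint passes its speed limit or range.

## Working session

There is one attempt and no reset: what is moved stays moved. The work goes in short steps, Python scripts to look and compute and a shell command to move; the robot and the scene stay as the last step left them, time stands still between calls to the robot, and variables do not carry over. Pictures are saved under pics/ and viewed, and the job is handed in when it is done.

```bash
ls; mkdir -p pics; python3 - <<'E'
from plant import *
import cv2,json
s=read_state();print({k:(s[k]) for k in s}, grip_point_offset)
for n in ["scene","top","wrist"]:
    c=read_camera(n);cv2.imwrite(f"pics/{n}0.png",c["img"][:,:,::-1]);print(n,c["K"],c["T"])
E
```

```text
pics
{'t': 0.0, 'q': array([ 1.14160683e+00,  1.31167939e-01,  1.48926989e+00, -1.88789491e-05,
        1.52299425e+00, -8.54064963e-02]), 'dq': array([ 0.0001154 , -0.000793  , -0.0016474 ,  0.0002476 , -0.00123676,
        0.0005522 ]), 'joint_torque': array([ 1.65382611e-03, -5.59853375e+01, -4.91752768e+01,  7.68359983e-02,
        3.54992808e-02, -1.23166910e-04]), 'tool_pos': array([0.20212236, 0.56469059, 0.40368824]), 'orientation': array([-5.37279160e-01, -3.09485079e+00,  2.80138669e-03]), 'force': array([-0.75308501, -0.08834036,  0.7340021 ]), 'wrist_torque': array([-0.01865368,  0.04463126,  0.03250856]), 'opening': 0.09293567177452136} 0.1673
scene [[439.77743325   0.         322.17378952]
 [  0.         439.77743325 228.58908253]
 [  0.           0.           1.        ]] [[-0.67557464  0.40378273 -0.61689417  1.06322829]
 [ 0.73729006  0.37169806 -0.56413113  0.34261224]
 [ 0.00151196 -0.83594262 -0.54881477  0.6270158 ]
 [ 0.          0.          0.          1.        ]]
top [[593.58075232   0.         318.25291953]
 [  0.         593.58075232 253.24160567]
 [  0.           0.           1.        ]] [[ 0.02846926 -0.99410378  0.10462879  0.43040482]
 [-0.9995843  -0.02783592  0.00750876 -0.10408854]
 [-0.00455205 -0.10479906 -0.994483    1.35897231]
 [ 0.          0.          0.          1.        ]]
wrist [[371.64829954   0.         321.25668078]
 [  0.         371.64829954 235.28339339]
 [  0.           0.           1.        ]] [[ 0.33696453  0.91041023  0.24001691  0.13580306]
 [ 0.94151643 -0.32547626 -0.0872469   0.58813534]
 [-0.00131066  0.25537898 -0.96684014  0.38245696]
 [ 0.          0.          0.          1.        ]]
```

View pics/scene0.png

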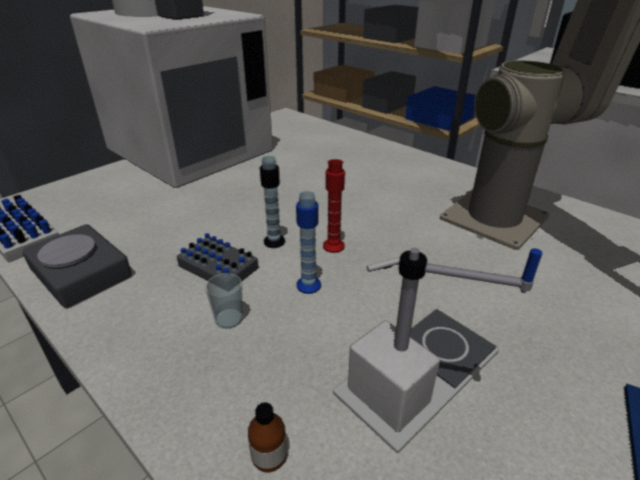

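View pics/top0.png

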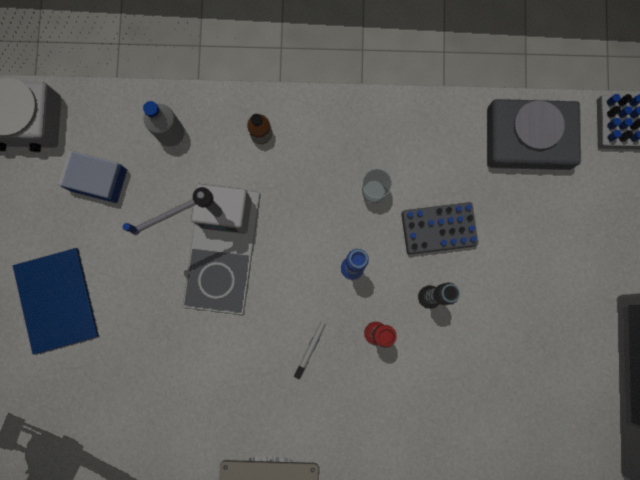

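View pics/wrist0.png

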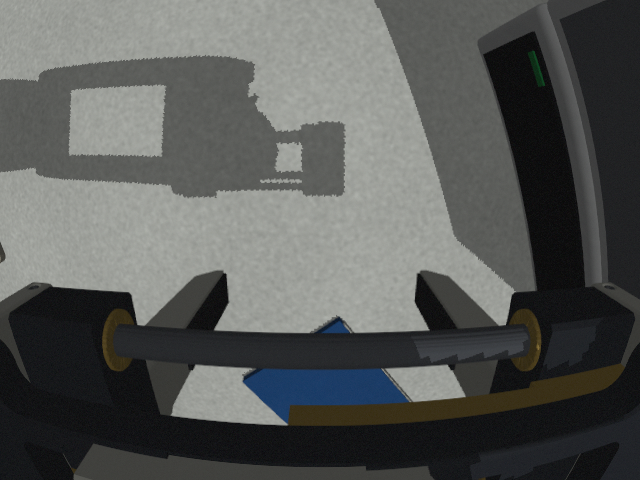

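Top view: blue cylinder at about (355,262), red look-alike at (380,333), black cylinder at (440,295), ring at (216,280), peg at (128,227), column at (203,197). The blue one fits the description (blue foot and sleeve, clear tube). Next I'll measure and confirm it in a crop.

```bash
cat > h.py <<'E'
import numpy as np,cv2
from plant import *
def ray(c,px):
    d=np.linalg.inv(c["K"])@np.array([px[0],px[1],1.]); R=c["T"][:3,:3]; return c["T"][:3,3],R@d
def onz(c,px,z):
    o,d=ray(c,px); return o+d*(z-o[2])/d[2]
def tri(c1,p1,c2,p2):
    o1,d1=ray(c1,p1);o2,d2=ray(c2,p2);d1/=np.linalg.norm(d1);d2/=np.linalg.norm(d2)
    A=np.stack([d1,-d2],1);t=np.linalg.lstsq(A,o2-o1,rcond=None)[0]
    a,b=o1+d1*t[0],o2+d2*t[1];return (a+b)/2,np.linalg.norm(a-b)
def proj(c,P):
    R=c["T"][:3,:3];p=c["K"]@(R.T@(np.array(P)-c["T"][:3,3]));return p[:2]/p[2]
def blobs(img,lo,hi,roi,minA=8):
    h=cv2.cvtColor(img,cv2.COLOR_RGB2HSV);m=cv2.inRange(h,lo,hi);x0,y0,x1,y1=roi
    k=np.zeros_like(m);k[y0:y1,x0:x1]=m[y0:y1,x0:x1]
    n,l,st,ce=cv2.connectedComponentsWithStats(k)
    return [(tuple(ce[i].round(1)),tuple(st[i])) for i in range(1,n) if st[i][4]>=minA],k
E
python3 - <<'E'
from h import *
t=read_camera("top");s=read_camera("scene")
B=((105,120,40),(130,255,255))
print("top blue",blobs(t["img"],*B,(330,235,380,290))[0])
print("scene blue",blobs(s["img"],*B,(285,180,330,300))[0])
print("top peg",blobs(t["img"],*B,(115,210,150,245))[0])
print("scene peg",blobs(s["img"],*B,(510,240,560,300))[0])
g=cv2.cvtColor(t["img"],cv2.COLOR_RGB2GRAY)
m=np.zeros_like(g);m[250:310,190:245]=(g[250:310,190:245]>100)*255
cs,_=cv2.findContours(m,cv2.RETR_CCOMP,cv2.CHAIN_APPROX_NONE)
for c in cs:
    if len(c)>30:
        e=cv2.fitEllipse(c);print("ring",e,onz(t,e[0],.018))
a=cv2.resize(t["img"][170:350,100:470],None,fx=2,fy=2,interpolation=cv2.INTER_CUBIC)
b=cv2.resize(s["img"][150:310,220:400],None,fx=3,fy=3,interpolation=cv2.INTER_CUBIC)
cv2.imwrite("pics/a1.png",a[:,:,::-1]);cv2.imwrite("pics/b1.png",b[:,:,::-1])
E
```

```text
top blue [((np.float64(348.8), np.float64(268.2)), (np.int32(341), np.int32(252), np.int32(23), np.int32(27), np.int32(181))), ((np.float64(357.7), np.float64(258.9)), (np.int32(351), np.int32(252), np.int32(14), np.int32(14), np.int32(144)))]
scene blue [((np.float64(306.7), np.float64(215.8)), (np.int32(297), np.int32(202), np.int32(21), np.int32(27), np.int32(450))), ((np.float64(308.4), np.float64(286.1)), (np.int32(297), np.int32(276), np.int32(24), np.int32(17), np.int32(222)))]
top peg [((np.float64(128.2), np.float64(227.1)), (np.int32(123), np.int32(223), np.int32(13), np.int32(10), np.int32(60)))]
scene peg [((np.float64(531.6), np.float64(264.8)), (np.int32(522), np.int32(249), np.int32(20), np.int32(33), np.int32(343)))]
ring ((215.8245086669922, 279.9382019042969), (34.685585021972656, 35.26107406616211), 38.225704193115234) [0.50428349 0.13598545 0.018     ]
ring ((215.8079833984375, 279.8889465332031), (32.29234313964844, 33.084434509277344), 54.284156799316406) [0.50439387 0.13602805 0.018     ]
```

View pics/a1.png

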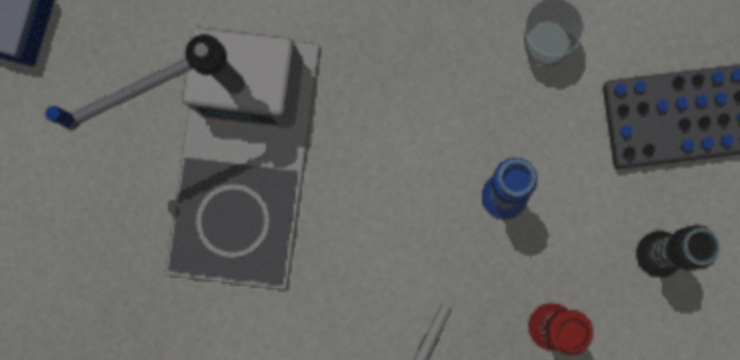

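View pics/b1.png

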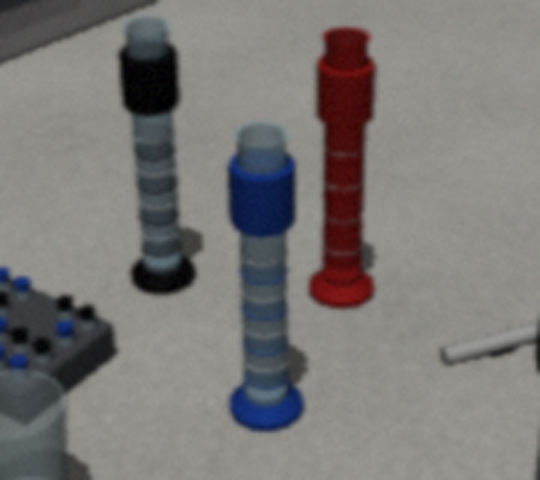

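The crop confirms it: the blue cylinder is a clear tube with blue foot and sleeve at (306,216) in the scene view. The red one at (335,180) is a look-alike and the black one is at (270,175).

```bash
python3 - <<'E'
from h import *
t=read_camera("top");s=read_camera("scene")
B=((105,110,40),(130,255,255))
# top: outer hull of mask
_,k=blobs(t["img"],*B,(330,235,380,290))
ys,xs=np.nonzero(k);
# sleeve: far side from foot (upper right) pixels
up=np.array([9,-10.])/np.hypot(9,10)
cs,_=cv2.findContours(k,cv2.RETR_EXTERNAL,cv2.CHAIN_APPROX_NONE);c=max(cs,key=len)[:,0].astype(float)
def circ(p):
    A=np.c_[2*p,np.ones(len(p))];r=np.linalg.lstsq(A,(p**2).sum(1),rcond=None)[0];return r[:2],np.sqrt(r[2]+r[0]**2+r[1]**2)
q=c@up; mid=(q.max()+q.min())/2
hi=c[q>q.max()-11]; lo=c[q<q.min()+8]
ch,rh=circ(hi);cl,rl=circ(lo);print(ch,rh,cl,rl)
print("sleeve",onz(t,ch,.205),"foot",onz(t,cl,.007))
print("tri sleeve",tri(t,proj(t,onz(t,ch,.205)),s,(306.9,206)))
# scene foot: bounding columns 297..320 -> center 308.5; rows bottom 293
print("scene sleeve mid z.1825",onz(s,(307,215.5),.1825),"foot z.007",onz(s,(308.5,285.3),.007))
print("proj check top/scene of guess")
P=onz(t,ch,.205)
for z in (0,.007,.1825,.205,.225): print(z,proj(t,[P[0],P[1],z]).round(1),proj(s,[P[0],P[1],z]).round(1))
print("peg",tri(t,(127,227.1),s,(531.6,264.8)))
print("peg top",onz(t,(126,226.5),.32), "onz .298",onz(t,(128.2,227.1),.298),onz(s,(531.6,264.8),.298))
for z in (.27,.29,.3,.31): print("hinge?",z,onz(t,(203,197),z))
print("scene ring", proj(s,[.5043,.136,.018]))
# tray edges
for p in [(185,307),(243,313),(192,249),(248,253)]: print(p,onz(t,p,.018))
print("beaker",onz(t,(374,190),0),"black",onz(t,(447,293),.225),"red",onz(t,(386,337),.225),"rack",onz(t,(440,228),.047))
E
```

```text
[357.79108671 258.9495341 ] 9.915567061638038 [351.45289012 267.77345639] 10.350986687967241
sleeve [ 0.5427732  -0.17285543  0.205     ] foot [ 0.5414088  -0.17062432  0.007     ]
tri sleeve (array([ 0.54326858, -0.17309197,  0.19861212]), np.float64(0.0003814469904977868))
scene sleeve mid z.1825 [ 0.54947524 -0.16692507  0.1825    ] foot z.007 [ 0.5497557  -0.16642632  0.007     ]
proj check top/scene of guess
0 [352.3 267.5] [308.7 284.9]
0.007 [352.4 267.2] [308.6 282.4]
0.1825 [357.1 260. ] [307.2 213.1]
0.205 [357.8 258.9] [307.  203.1]
0.225 [358.4 258. ] [306.8 193.9]
peg (array([0.58051074, 0.24792603, 0.29939081]), np.float64(0.0053002824458743825))
peg top [0.57778843 0.2454796  0.32      ] onz .298 [0.57992518 0.24883031 0.298     ] [0.58038491 0.24532422 0.298     ]
hinge? 0.27 [0.64438903 0.12200562 0.27      ]
hinge? 0.29 [0.64045901 0.11785319 0.29      ]
hinge? 0.3 [0.638494   0.11577697 0.3       ]
hinge? 0.31 [0.63652899 0.11370076 0.31      ]
scene ring [446.18363518 342.80140086]
(185, 307) [0.44137572 0.20260412 0.018     ]
(243, 313) [0.43165801 0.07137563 0.018     ]
(192, 249) [0.57314753 0.19350242 0.018     ]
(248, 253) [0.56756986 0.06567504 0.018     ]
beaker [ 0.72494847 -0.21930385  0.        ] black [ 0.48042236 -0.34294858  0.225     ] red [ 0.39402379 -0.22818267  0.225     ] rack [ 0.63262559 -0.36401574  0.047     ]
```

Blue is at about (0.543,-0.172), the ring at (0.504,0.136), the hinge at about (0.644,0.127) and the peg at about (0.580,0.247), 136 mm from the hinge (140 expected). I'll raise the tool, yaw it to the station's axes, then travel.

```bash
cat >> h.py <<'E'
from scipy.spatial.transform import Rotation as Ro
def to(P,xang=None):
    s=read_state();R=Ro.from_rotvec(s["orientation"]).as_matrix()
    g=s["tool_pos"]+R[:,2]*grip_point_offset
    print("t",round(s["t"],2),"grip",g.round(4),"xang",np.degrees(np.arctan2(R[1,0],R[0,0])).round(2),"tilt",(R[:2,2]*57.3).round(2),"F",s["force"].round(1),"op",round(s["opening"],4))
    print("need tool cm",(100*R.T@(np.array(P)-g)).round(2))
E
python3 -m creep '[[[0,0,-3.5],[0,0,-4]],[[0,0,-3.5],[0,0,-4]],[[0,0,-3.5],[0,0,-4]],[[0,0,-3.5],[0,0,-4]],[[-1.5,-2.74,0],[0,0,0]],[[-1.5,-2.74,0],[0,0,0]],[[-1.5,-2.74,0],[0,0,0]],[[-1.5,-2.74,0],[0,0,0]],[[-1.5,-2.74,0],[0,0,0]],[[-1.5,-2.74,0],[0,0,0]],[[-1.5,-2.74,0],[0,0,0]],[[-1.5,-2.74,0],[0,0,0]]]' 100
python3 -c "
from h import *
to([.543,-.172,.183])"
```

```text
t: 1.35
tool_pos: [0.308, 0.337, 0.5448]
orientation: [0.101, 3.14, 0.0]
force: [0.7, -0.6, -0.1]
opening: 0.0926
t 1.35 grip [0.3081 0.337  0.3775] xang 176.32 tilt [0.02 0.01] F [ 0.7 -0.6 -0.1] op 0.0926
need tool cm [-26.71 -49.29  19.45]
```

```bash
python3 -m creep '[[[-1.5,-2.74,0],[0,0,0]],[[-1.5,-2.74,0],[0,0,0]],[[-1.5,-2.74,0],[0,0,0]],[[-1.5,-2.74,0],[0,0,0]],[[-1.5,-2.74,0],[0,0,0]],[[-1.5,-2.74,0],[0,0,0]],[[-1.5,-2.74,0],[0,0,0]],[[-1.5,-2.74,0],[0,0,0]],[[-1.5,-2.74,0],[0,0,0]],[[-1.5,-2.74,0],[0,0,0]],[[-1.5,-2.74,0],[0,0,0]],[[-1.5,-2.74,0],[0,0,0]]]'
python3 -m creep '[[[-1.5,-2.74,0],[0,0,0]],[[-1.5,-2.74,0],[0,0,0]],[[-1.5,-2.74,0],[0,0,0]],[[-1.5,-2.74,0],[0,0,0]],[[0,0,0],[0,0,0]],[[0,0,0],[0,0,0]],[[0,0,0],[0,0,0]]]'
python3 -c "
from h import *
to([.543,-.172,.183])
for n in ['wrist','top']: cv2.imwrite(f'pics/{n}2.png',read_camera(n)['img'][:,:,::-1])"
```

```text
t: 2.35
tool_pos: [0.4665, -0.0029, 0.5449]
orientation: [0.102, 3.139, 0.0]
force: [-0.1, 0.5, 0.3]
opening: 0.0928
t: 2.93
tool_pos: [0.519, -0.1144, 0.5446]
orientation: [-0.102, -3.14, -0.001]
force: [0.6, 0.6, 0.2]
opening: 0.0929
t 2.93 grip [ 0.5189 -0.1143  0.3773] xang 176.27 tilt [-0.02  0.03] F [0.6 0.6 0.2] op 0.0929
need tool cm [-2.79 -5.61 19.43]
```

View pics/wrist2.png

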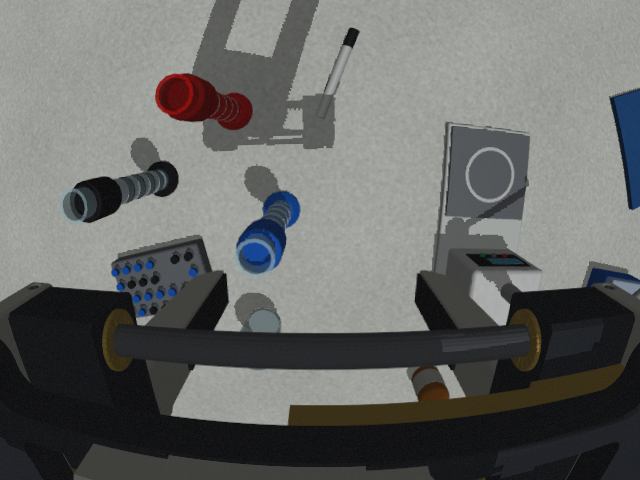

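The wrist view shows the blue mouth at about (259,254), its foot at (283,208) and the ring at (490,175). Cross-checking by fisheye rays.

```bash
cat >> h.py <<'E'
def wz(c,px,z):
    K=c["K"];u=(px[0]-K[0,2]);v=(px[1]-K[1,2]);r=np.hypot(u,v);th=r/K[0,0]
    d=c["T"][:3,:3]@np.array([np.sin(th)*u/r,np.sin(th)*v/r,np.cos(th)]);o=c["T"][:3,3];return o+d*(z-o[2])/d[2]
E
python3 - <<'E'
from h import *
w=read_camera("wrist");im=w["img"]
cv2.imwrite("pics/w3.png",cv2.resize(im[180:290,220:330],None,fx=5,fy=5,interpolation=cv2.INTER_CUBIC)[:,:,::-1])
b,k=blobs(im,(100,100,30),(130,255,255),(225,185,310,280));print(b)
cv2.imwrite("pics/w3m.png",cv2.resize(k[180:290,220:330],None,fx=5,fy=5))
g=cv2.cvtColor(im,cv2.COLOR_RGB2GRAY);m=np.zeros_like(g);m[142:208,460:520]=(g[142:208,460:520]>125)*255
cs,_=cv2.findContours(m,cv2.RETR_CCOMP,cv2.CHAIN_APPROX_NONE)
for c in cs:
    if len(c)>60:
        p=np.array([wz(w,q,.018)[:2]*1000 for q in c[:,0].astype(float)],np.float32)
        print("ring mm",cv2.fitEllipse(p))
E
```

```text
[((np.float64(283.2), np.float64(204.9)), (np.int32(262), np.int32(191), np.int32(38), np.int32(36), np.int32(645))), ((np.float64(266.4), np.float64(234.6)), (np.int32(236), np.int32(215), np.int32(50), np.int32(53), np.int32(1060))), ((np.float64(254.6), np.float64(256.2)), (np.int32(238), np.int32(241), np.int32(33), np.int32(31), np.int32(774)))]
ring mm ((506.29315185546875, 133.46902465820312), (79.94744873046875, 80.34172821044922), 84.54049682617188)
ring mm ((506.3235168457031, 133.57858276367188), (72.5712661743164, 73.6949462890625), 179.48240661621094)
```

View pics/w3.png

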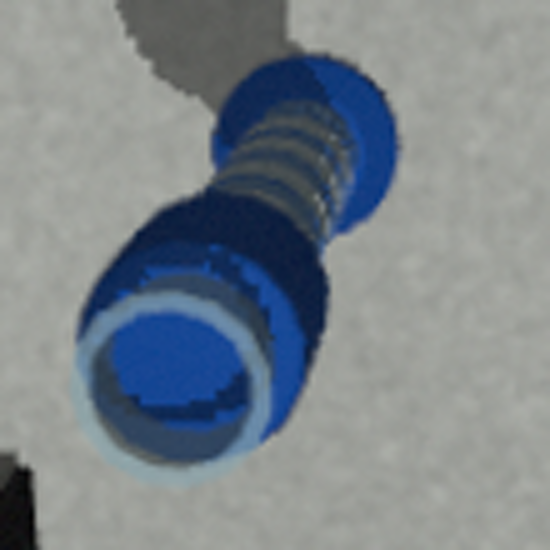

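The crop shows the mouth rim centred at full-image (254.4,257.3) and the foot at (281.4,209.5).

```bash
python3 - <<'E'
from h import *
w=read_camera("wrist")
print(wz(w,(254.4,257.3),.225),wz(w,(281.4,209.5),.009))
to([.5435,-.172,.183])
E
```

```text
[ 0.54339442 -0.17261518  0.225     ] [ 0.54349915 -0.17176348  0.009     ]
t 3.13 grip [ 0.5189 -0.1136  0.3779] xang 176.38 tilt [ 0.05 -0.01] F [-0.5  0.5  0.2] op 0.0929
need tool cm [-2.81 -5.68 19.49]
```

```bash
python3 -m creep '[[[-1.4,-2.85,0],[0,0,0]],[[-1.4,-2.85,0],[0,0,0]],[[0,0,2],[0,0,0]],[[0,0,3],[0,0,0]],[[0,0,3],[0,0,0]],[[0,0,0],[0,0,0]],[[0,0,0],[0,0,0]],[[0,0,0],[0,0,0]]]'
python3 - <<'E'
from h import *
for i in range(3): to([.5434,-.1722,.183]); read_camera("top")
w=read_camera("wrist");cv2.imwrite("pics/w4.png",w["img"][:,:,::-1])
E
```

```text
t: 3.8
tool_pos: [0.5435, -0.1728, 0.4669]
orientation: [0.1, 3.138, -0.001]
force: [-0.4, 0.2, 0.7]
opening: 0.0928
t 3.8 grip [ 0.5438 -0.1729  0.2996] xang 176.35 tilt [ 0.11 -0.05] F [-0.4  0.2  0.7] op 0.0928
need tool cm [ 0.07  0.08 11.66]
t 3.85 grip [ 0.5442 -0.1732  0.3004] xang 176.34 tilt [ 0.2  -0.09] F [-0.   0.3  0.4] op 0.0931
need tool cm [ 0.13  0.11 11.74]
t 3.9 grip [ 0.5444 -0.1733  0.3006] xang 176.33 tilt [ 0.24 -0.1 ] F [-0.1  0.9  0.6] op 0.0934
need tool cm [ 0.16  0.12 11.76]
```

View pics/w4.png

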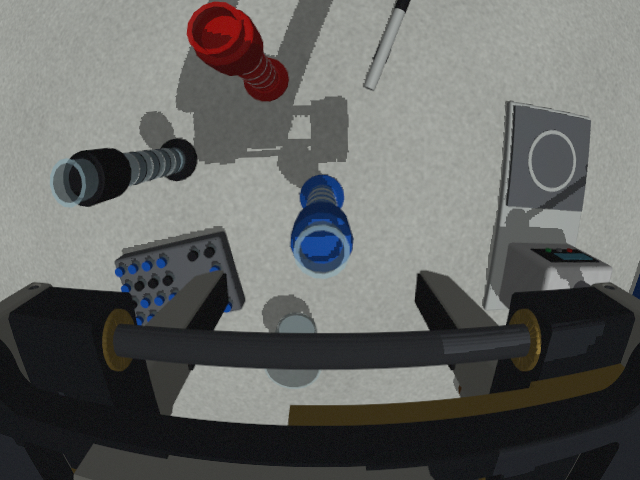

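Blue sits centred between the fingers (mouth at (322,250)). Descending to the sleeve.

```bash
python3 -m creep '[[[0.1,0.1,2],[0,0,0]],[[0,0,2.5],[0,0,0]],[[0,0,2.5],[0,0,0]],[[0,0,2],[0,0,0]],[[0,0,1.5],[0,0,0]],[[0,0,1],[0,0,0]],[[0,0,0],[0,0,0]],[[0,0,0],[0,0,0]]]'
python3 - <<'E'
from h import *
to([.5434,-.1722,.183])
w=read_camera("wrist");cv2.imwrite("pics/w5.png",w["img"][:,:,::-1])
w=read_camera("scene");cv2.imwrite("pics/s5.png",cv2.resize(w["img"][60:320,180:480],None,fx=2,fy=2)[:,:,::-1])
E
```

```text
t: 4.67
tool_pos: [0.5426, -0.1722, 0.3505]
orientation: [0.101, 3.14, -0.0]
force: [-0.4, -0.1, 0.0]
opening: 0.093
t 4.67 grip [ 0.5427 -0.1723  0.1832] xang 176.31 tilt [ 0.02 -0.01] F [-0.4 -0.1  0. ] op 0.093
need tool cm [-0.07  0.01  0.02]
```

View pics/w5.png

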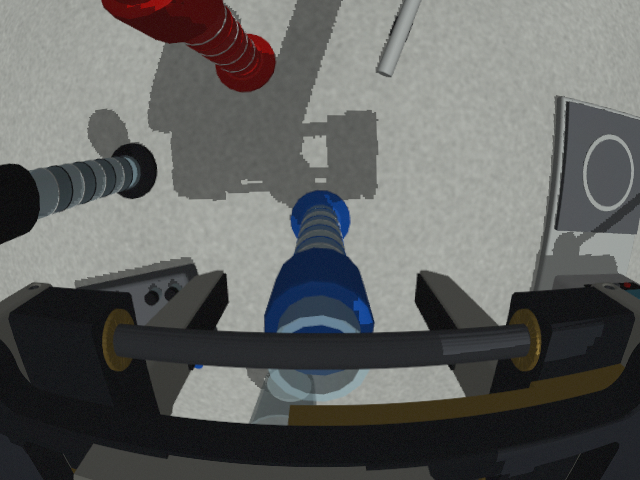

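View pics/s5.png

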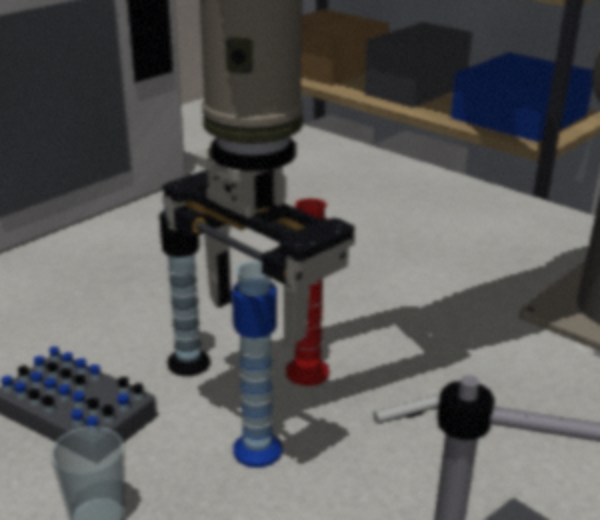

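The sleeve is between the pads, black and red clear. Closing in two stages.

```bash
python3 -m creep '[[[-0.06,0,0],[0,0,0]],[[0,0,0],[0,0,0]],[[0,0,0],[0,0,0]],[[0,0,0],[0,0,0]],[[0,0,0],[0,0,0]],[[0,0,0],[0,0,0]],[[0,0,0],[0,0,0]],[[0,0,0],[0,0,0]]]' 52 25
python3 -m creep '[[[0,0,0],[0,0,0]],[[0,0,0],[0,0,0]],[[0,0,0],[0,0,0]],[[0,0,0],[0,0,0]],[[0,0,0],[0,0,0]],[[0,0,0],[0,0,0]]]' 30 25
python3 - <<'E'
from h import *
to([.5434,-.1722,.183])
w=read_camera("wrist");cv2.imwrite("pics/w6.png",w["img"][:,:,::-1])
E
```

```text
t: 5.43
tool_pos: [0.543, -0.1722, 0.3497]
orientation: [-0.101, -3.14, -0.0]
force: [-0.7, 0.0, 0.1]
opening: 0.0493
t: 5.93
tool_pos: [0.543, -0.1722, 0.3497]
orientation: [-0.101, -3.14, 0.0]
force: [0.6, -0.2, -0.2]
opening: 0.0432
t 5.93 grip [ 0.543  -0.1722  0.1824] xang 176.3 tilt [-0. -0.] F [ 0.6 -0.2 -0.2] op 0.0432
need tool cm [-0.04  0.01 -0.06]
```

View pics/w6.png

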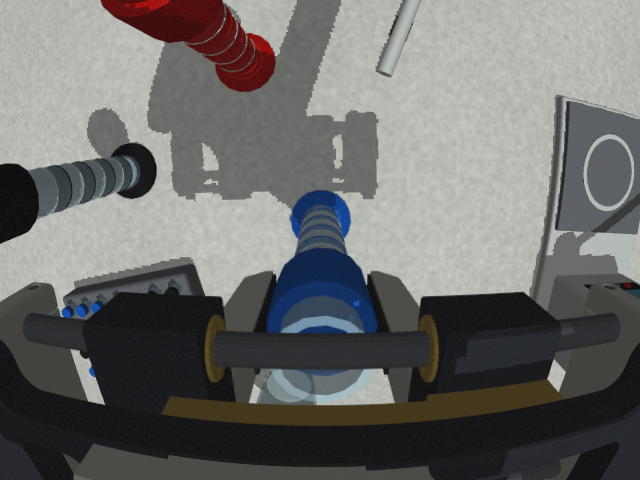

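Gripped (opening 43 mm on the 44 mm sleeve). Lifting gently.

```bash
python3 -m creep '[[[0,0,-0.3],[0,0,0]],[[0,0,-0.6],[0,0,0]],[[0,0,-1],[0,0,0]],[[0,0,-1.2],[0,0,0]],[[0,0,-1.2],[0,0,0]],[[0,0,-1.2],[0,0,0]],[[0,0,-0.8],[0,0,0]],[[0,0,-0.4],[0,0,0]],[[0,0,0],[0,0,0]],[[0,0,0],[0,0,0]],[[0,0,0],[0,0,0]]]'
python3 - <<'E'
from h import *
to([.505,.135,.26])
w=read_camera("scene");cv2.imwrite("pics/s7.png",cv2.resize(w["img"][60:320,180:480],None,fx=2,fy=2)[:,:,::-1])
w=read_camera("wrist");cv2.imwrite("pics/w7.png",w["img"][:,:,::-1])
E
```

```text
t: 6.9
tool_pos: [0.5428, -0.1721, 0.4159]
orientation: [-0.101, -3.139, -0.001]
force: [-0.1, 0.9, -2.8]
opening: 0.044
t 6.9 grip [ 0.5426 -0.172   0.2486] xang 176.3 tilt [-0.07  0.03] F [-0.1  0.9 -2.8] op 0.044
need tool cm [ 5.74 30.4  -1.12]
```

View pics/s7.png

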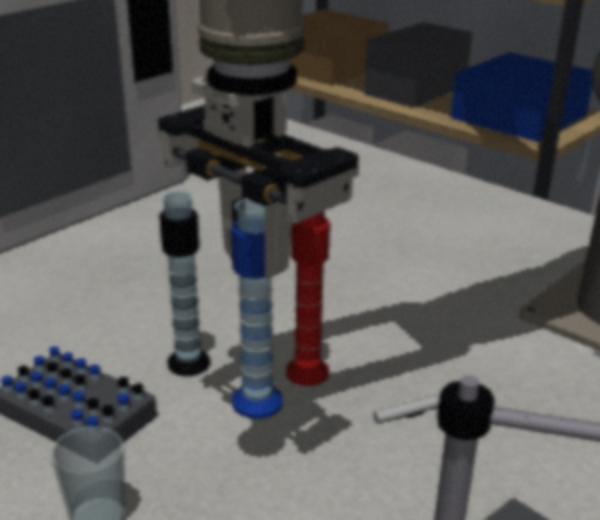

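View pics/w7.png

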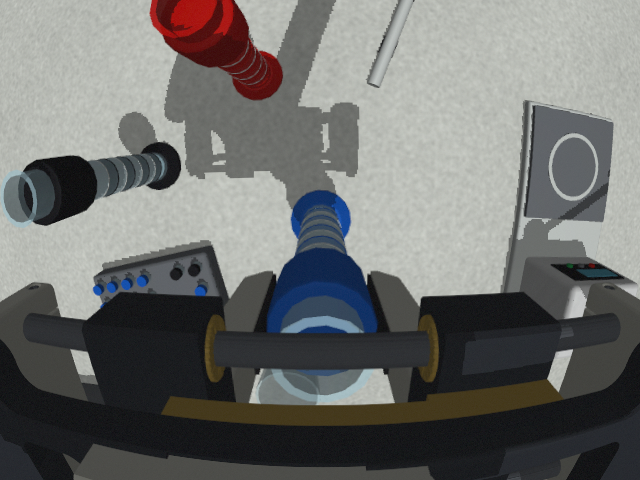

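Lifted and hanging upright (weight 2.8 N). Carrying to above the ring with a smooth ramp.

```bash
python3 -m creep '[[[0.1,0.5,0],[0,0,0]],[[0.19,1,0],[0,0,0]],[[0.32,1.7,0],[0,0,0]],[[0.45,2.4,0],[0,0,0]],[[0.45,2.4,0],[0,0,0]],[[0.45,2.4,0],[0,0,0]],[[0.45,2.4,0],[0,0,0]],[[0.45,2.4,0],[0,0,0]],[[0.45,2.4,0],[0,0,0]],[[0.45,2.4,0],[0,0,0]],[[0.45,2.4,0],[0,0,0]],[[0.45,2.4,0],[0,0,0]]]'
python3 -m creep '[[[0.45,2.4,0],[0,0,0]],[[0.32,1.7,0],[0,0,0]],[[0.19,1,0],[0,0,0]],[[0.1,0.5,0],[0,0,0]],[[0,0,0],[0,0,0]],[[0,0,0],[0,0,0]],[[0,0,0],[0,0,0]],[[0,0,0],[0,0,0]]]'
python3 - <<'E'
from h import *
to([.505,.135,.201])
w=read_camera("scene");cv2.imwrite("pics/s8.png",cv2.resize(w["img"][100:400,300:600],None,fx=2,fy=2)[:,:,::-1])
w=read_camera("wrist");cv2.imwrite("pics/w8.png",w["img"][:,:,::-1])
w=read_camera("top");cv2.imwrite("pics/t8.png",cv2.resize(w["img"][150:350,80:380],None,fx=2,fy=2)[:,:,::-1])
E
```

```text
t: 8.0
tool_pos: [0.5117, 0.0802, 0.4167]
orientation: [-0.101, -3.14, -0.0]
force: [0.1, -0.7, -2.1]
opening: 0.0435
t: 8.67
tool_pos: [0.5057, 0.134, 0.4167]
orientation: [0.103, 3.14, -0.0]
force: [1.1, 0.8, -2.6]
opening: 0.0439
t 8.67 grip [0.5057 0.1339 0.2494] xang 176.23 tilt [-0.   -0.02] F [ 1.1  0.8 -2.6] op 0.0439
need tool cm [0.08 0.11 4.84]
```

View pics/s8.png

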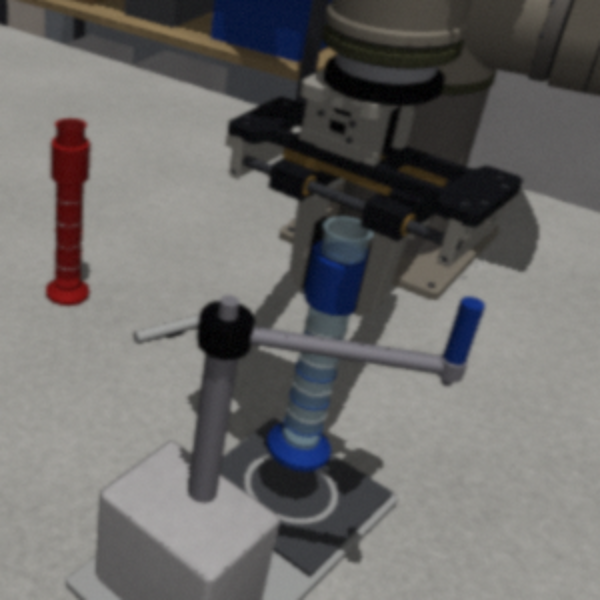

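View pics/w8.png

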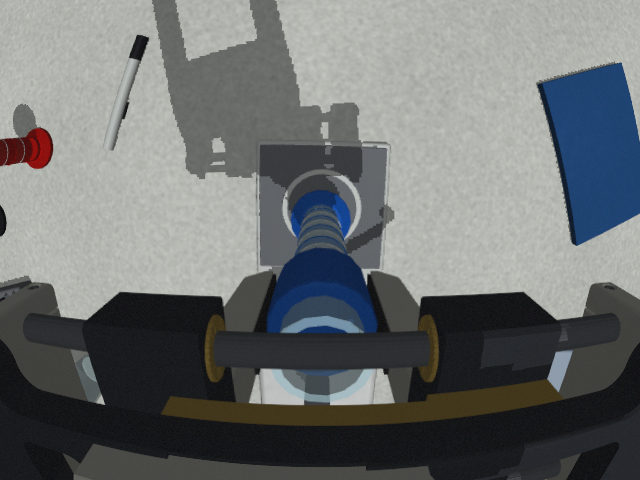

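View pics/t8.png

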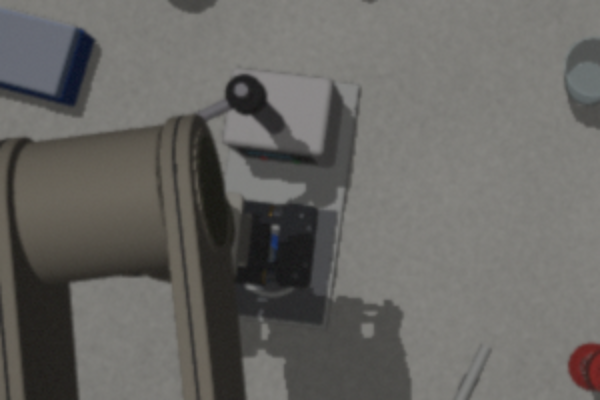

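Cylinder upright over the ring (wrist view: foot at (320,212), ring at (322,200)); arm clear of the spout. Lowering most of the way, then checking.

```bash
python3 -m creep '[[[0.04,0.06,0.5],[0,0,0]],[[0.03,0.04,1],[0,0,0]],[[0,0,1],[0,0,0]],[[0,0,0.8],[0,0,0]],[[0,0,0.5],[0,0,0]],[[0,0,0.2],[0,0,0]],[[0,0,0],[0,0,0]],[[0,0,0],[0,0,0]],[[0,0,0],[0,0,0]]]'
python3 - <<'E'
from h import *
to([.505,.135,.2004])
w=read_camera("wrist");im=w["img"];cv2.imwrite("pics/w9.png",cv2.resize(im[120:300,220:420],None,fx=3.5,fy=3.3,interpolation=cv2.INTER_CUBIC)[:,:,::-1])
h=cv2.cvtColor(im,cv2.COLOR_RGB2HSV);x0,y0,x1,y1=270,155,375,262
R=im[y0:y1,x0:x1].astype(int)
m=((R.min(2)>95)&(R.max(2)-R.min(2)<25)).astype(np.uint8)*255
cv2.imwrite("pics/w9m.png",cv2.resize(m,None,fx=4,fy=4,interpolation=cv2.INTER_NEAREST))
E
```

```text
t: 9.57
tool_pos: [0.5051, 0.1359, 0.3773]
orientation: [0.101, 3.139, 0.0]
force: [-0.5, 0.1, -1.8]
opening: 0.0435
t 9.57 grip [0.5052 0.136  0.21  ] xang 176.31 tilt [0.05 0.01] F [-0.5  0.1 -1.8] op 0.0435
need tool cm [ 0.02 -0.1   0.96]
```

View pics/w9.png

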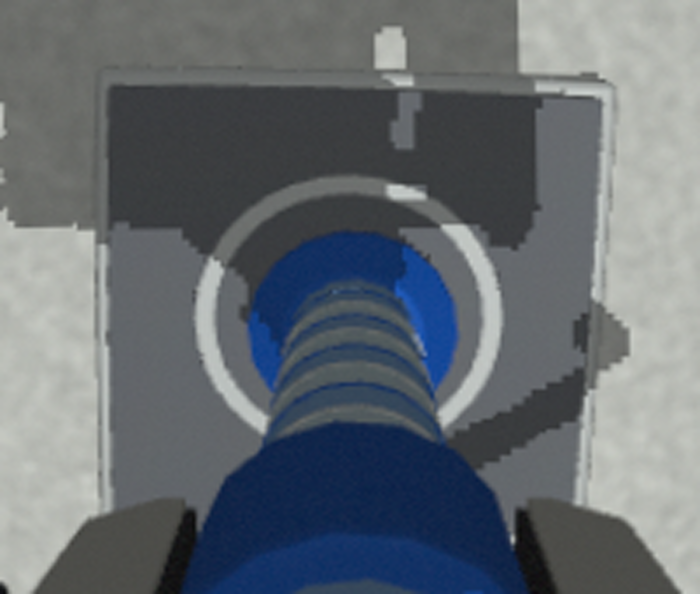

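View pics/w9m.png

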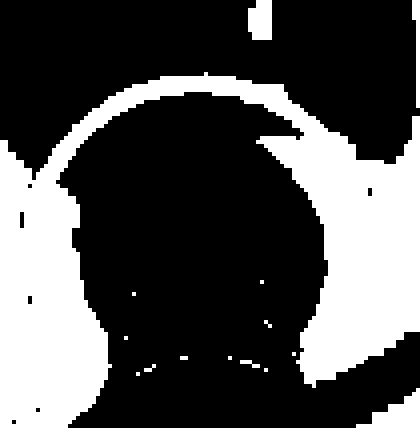

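The crop shows the foot nearly concentric with the ring. Quantifying with edge points.

```bash
python3 - <<'E'
from h import *
from scipy.optimize import least_squares
w=read_camera("wrist")
def f(px,z,r):
    p=np.array([wz(w,(220+x/3.5,120+y/3.3),z)[:2] for x,y in px])
    s=least_squares(lambda c:np.hypot(*(p-c).T)-r,p.mean(0));s2=least_squares(lambda c:np.hypot(*(p-c[:2]).T)-c[2],[*p.mean(0),r])
    print(z,s.x.round(4),(s.fun*1000).round(1),s2.x.round(4))
f([(194,315),(503,315),(348,175),(263,428),(446,432),(225,225),(470,225)],.018,.041)
for z in (.028,.035,.0416): f([(249,325),(458,325),(352,232),(275,265),(430,265),(275,390)],z,.027)
E
```

```text
0.018 [0.5062 0.1345] [ 0.6 -0.2 -0.5 -1.   1.5  1.2  0.2] [0.5063 0.1345 0.0413]
0.028 [0.5074 0.1354] [ 0.   0.1  0.1 -0.  -0.4 -0.3] [0.5073 0.1354 0.0269]
0.035 [0.5064 0.1357] [-0.3 -0.7 -0.  -0.1 -0.7 -1. ] [0.5058 0.1355 0.0263]
0.0416 [0.5055 0.1359] [-0.6 -1.4 -0.  -0.2 -1.1 -1.7] [0.5043 0.1356 0.0258]
```

Foot is about +1 mm in y and +0.5 mm in x from the ring. Correcting, then lowering slowly.

```bash
python3 -m creep '[[[0.06,-0.1,0.2],[0,0,0]],[[0,0,0.25],[0,0,0]],[[0,0,0.2],[0,0,0]],[[0,0,0.1],[0,0,0]],[[0,0,0.05],[0,0,0]],[[0,0,0],[0,0,0]],[[0,0,0],[0,0,0]],[[0,0,0],[0,0,0]]]'
python3 -c "
from h import *
to([.505,.135,.2004])"
python3 -m creep '[[[0,0,0.05],[0,0,0]],[[0,0,0.05],[0,0,0]],[[0,0,0],[0,0,0]],[[0,0,0],[0,0,0]],[[0,0,0],[0,0,0]]]'
python3 -c "
from h import *
for i in range(3): to([.505,.135,.2004]);read_camera('top')"
```

```text
t: 10.33
tool_pos: [0.5043, 0.1349, 0.3688]
orientation: [0.101, 3.14, 0.0]
force: [0.2, -0.3, -1.7]
opening: 0.0441
t 10.33 grip [0.5043 0.1349 0.2015] xang 176.3 tilt [0.01 0.  ] F [ 0.2 -0.3 -1.7] op 0.0441
need tool cm [-0.07  0.01  0.11]
t: 10.75
tool_pos: [0.5042, 0.1349, 0.3678]
orientation: [0.101, 3.14, -0.0]
force: [-0.1, -0.6, -1.9]
opening: 0.0438
t 10.75 grip [0.5042 0.1349 0.2005] xang 176.3 tilt [ 0. -0.] F [-0.1 -0.6 -1.9] op 0.0438
need tool cm [-0.08  0.01  0.01]
t 10.8 grip [0.5042 0.1349 0.2005] xang 176.3 tilt [ 0. -0.] F [-0.5 -0.2 -2.5] op 0.0437
need tool cm [-0.08  0.02  0.01]
t 10.85 grip [0.5042 0.1349 0.2005] xang 176.3 tilt [ 0. -0.] F [-0.5 -0.7 -2.2] op 0.0435
need tool cm [-0.08  0.01  0.01]
```

Not in contact yet (still carrying about 2.3 N). Creeping down.

```bash
Z='[[[0,0,0.05],[0,0,0]],[[0,0,0],[0,0,0]],[[0,0,0],[0,0,0]]]'
python3 -m creep '[[[0,0,0.05],[0,0,0]],[[0,0,0],[0,0,0]],[[0,0,0],[0,0,0]]]'
python3 -m creep '[[[0,0,0.05],[0,0,0]],[[0,0,0],[0,0,0]],[[0,0,0],[0,0,0]]]'
python3 -m creep '[[[0,0,0.05],[0,0,0]],[[0,0,0],[0,0,0]],[[0,0,0],[0,0,0]]]'
```

```text
t: 11.15
tool_pos: [0.5043, 0.1349, 0.3676]
orientation: [0.101, 3.139, 0.0]
force: [-1.0, 0.3, 2.0]
opening: 0.0438
t: 11.4
tool_pos: [0.5044, 0.1349, 0.3676]
orientation: [0.101, 3.139, 0.0]
force: [-2.1, -1.6, 4.9]
opening: 0.0439
t: 11.65
tool_pos: [0.5045, 0.1349, 0.3676]
orientation: [0.101, 3.138, 0.0]
force: [-2.1, -1.0, 7.8]
opening: 0.0434
```

Seated. Relieving the press and checking before opening.

```bash
python3 -m creep '[[[0,0,-0.08],[0,0,0]],[[0,0,0],[0,0,0]],[[0,0,0],[0,0,0]]]'
python3 - <<'E'
from h import *
w=read_camera("wrist");im=w["img"];cv2.imwrite("pics/w10.png",cv2.resize(im[120:300,220:420],None,fx=3.5,fy=3.3,interpolation=cv2.INTER_CUBIC)[:,:,::-1])
E
```

```text
t: 11.9
tool_pos: [0.5044, 0.1349, 0.3676]
orientation: [0.101, 3.139, 0.0]
force: [-2.0, -0.4, 6.0]
opening: 0.0439
```

View pics/w10.png

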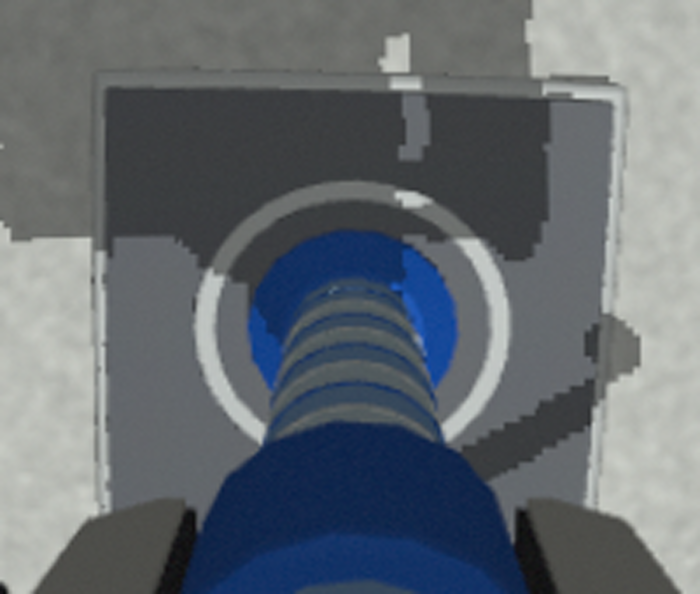

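```bash
python3 - <<'E'
from h import *
from scipy.optimize import least_squares
w=read_camera("wrist")
def f(px,z,r):
    p=np.array([wz(w,(220+x/3.5,120+y/3.3),z)[:2] for x,y in px])
    s=least_squares(lambda c:np.hypot(*(p-c).T)-r,p.mean(0));print(z,s.x.round(4),(s.fun*1000).round(1))
f([(194,325),(512,325),(352,180),(262,442),(446,443),(222,240),(484,240)],.018,.041)
for z in (.018,.025,.032): f([(249,325),(458,325),(353,230),(275,265),(430,265),(275,390)],z,.027)
to([.505,.135,.2])
E
```

```text
0.018 [0.5061 0.1343] [ 0.3  0.2 -0.4 -0.2  0.3  0.5  0.3]
0.018 [0.5065 0.1343] [ 0.   0.1  0.4 -0.2 -0.5 -0.2]
0.025 [0.5055 0.1346] [-0.4 -0.6  0.3 -0.3 -0.9 -0.9]
0.032 [0.5045 0.1348] [-0.7 -1.4  0.2 -0.3 -1.2 -1.6]
t 12.0 grip [0.5046 0.1349 0.2003] xang 176.3 tilt [0.06 0.  ] F [-1.5 -1.8  6.3] op 0.0439
need tool cm [-0.04  0.01  0.03]
```

Foot is concentric to within 0.5 mm. Removing the rest of the preload, then opening.

```bash
python3 -m creep '[[[0,0,-0.08],[0,0,0]],[[0,0,0],[0,0,0]],[[0,0,0],[0,0,0]]]' 
python3 -m creep '[[[0,0,0],[0,0,0]],[[0,0,0],[0,0,0]],[[0,0,0],[0,0,0]],[[0,0,0],[0,0,0]]]' 55
python3 -m creep '[[[0,0,0],[0,0,0]],[[0,0,0],[0,0,0]],[[0,0,0],[0,0,0]],[[0,0,0],[0,0,0]],[[0,0,0],[0,0,0]],[[0,0,0],[0,0,0]]]' 100
python3 - <<'E'
from h import *
w=read_camera("scene");cv2.imwrite("pics/s11.png",cv2.resize(w["img"][100:400,300:600],None,fx=2,fy=2)[:,:,::-1])
w=read_camera("wrist");im=w["img"];cv2.imwrite("pics/w11.png",im[:,:,::-1])
E
```

```text
t: 12.25
tool_pos: [0.5042, 0.1349, 0.3676]
orientation: [-0.101, -3.14, -0.0]
force: [-0.3, -0.4, 0.5]
opening: 0.044
t: 12.58
tool_pos: [0.5042, 0.1349, 0.3676]
orientation: [-0.101, -3.14, 0.0]
force: [-0.9, 0.1, 0.1]
opening: 0.0508
t: 13.08
tool_pos: [0.5042, 0.1349, 0.3679]
orientation: [0.101, 3.14, 0.0]
force: [0.1, -0.5, -0.5]
opening: 0.0866
```

View pics/s11.png

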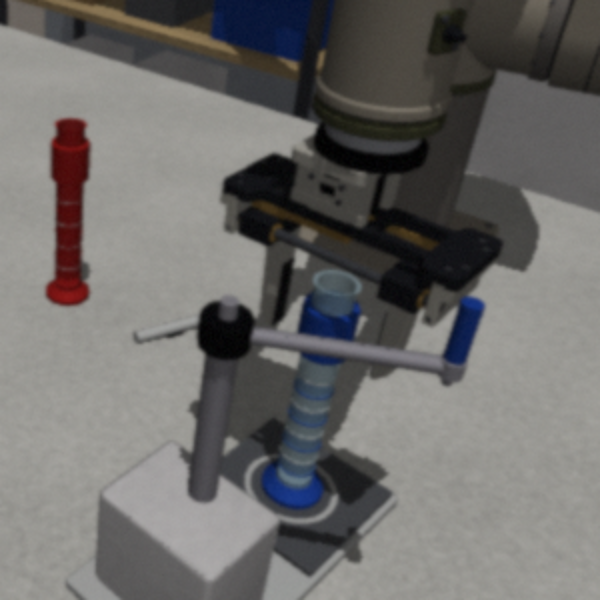

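View pics/w11.png

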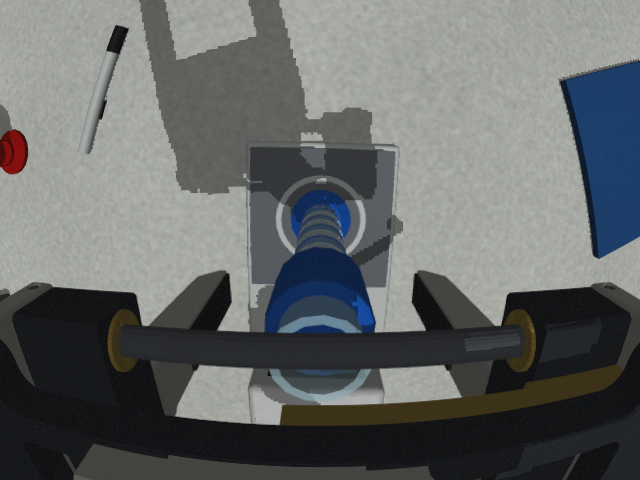

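Cylinder stands upright, fingers clear. Rising straight up.

```bash
python3 -m creep '[[[0,0,-0.5],[0,0,0]],[[0,0,-1.5],[0,0,0]],[[0,0,-2],[0,0,0]],[[0,0,-2.5],[0,0,0]],[[0,0,-3],[0,0,0]],[[0,0,-3],[0,0,0]],[[0,0,-3],[0,0,0]],[[0,0,-3],[0,0,0]],[[0,0,-1],[0,0,0]],[[0,0,0],[0,0,0]],[[0,0,0],[0,0,0]]]' 100
python3 - <<'E'
from h import *
to([.58,.247,.36])
w=read_camera("wrist");im=w["img"];cv2.imwrite("pics/w12.png",im[:,:,::-1])
E
```

```text
t: 14.1
tool_pos: [0.5043, 0.135, 0.5626]
orientation: [0.101, 3.139, 0.0]
force: [-0.2, 0.4, -0.9]
opening: 0.0929
t 14.1 grip [0.5044 0.135  0.3953] xang 176.31 tilt [0.03 0.01] F [-0.2  0.4 -0.9] op 0.0929
need tool cm [-6.82 11.67  3.54]
```

View pics/w12.png

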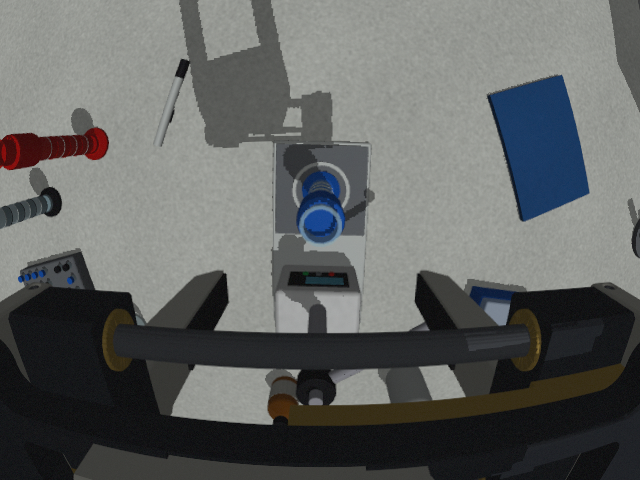

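The cylinder stands centred in the ring (mouth at (320,222)). Moving over the peg (hidden here behind the right finger).

```bash
python3 -m creep '[[[-0.7,1.2,0],[0,0,0]],[[-1.35,2.35,0],[0,0,0]],[[-1.35,2.35,0],[0,0,0]],[[-1.35,2.35,0],[0,0,0]],[[-1.35,2.35,0],[0,0,0]],[[-0.7,1.2,0],[0,0,0]],[[0,0,0],[0,0,0]],[[0,0,0],[0,0,0]],[[0,0,0],[0,0,0]]]' 100
python3 - <<'E'
from h import *
to([.58,.247,.3])
s=read_camera("scene");cv2.imwrite("pics/s13.png",cv2.resize(s["img"][80:380,340:640],None,fx=2,fy=2)[:,:,::-1])
w=read_camera("wrist");im=w["img"];cv2.imwrite("pics/w13.png",im[:,:,::-1])
for z in (.27,.29,.3,.31,.32): print(z,proj(s,[.6447,.126,z]).round(1))
print(blobs(s["img"],(105,120,40),(130,255,255),(510,240,560,300))[0])
E
```

```text
t: 14.9
tool_pos: [0.5795, 0.2478, 0.5613]
orientation: [-0.102, -3.138, 0.002]
force: [0.1, -0.0, 0.9]
opening: 0.0931
t 14.9 grip [0.5791 0.2476 0.394 ] xang 176.29 tilt [-0.14 -0.06] F [ 0.1 -0.   0.9] op 0.0931
need tool cm [-0.12 -0.04  9.4 ]
0.27 [415.7 265.9]
0.29 [417.5 253.7]
0.3 [418.4 247.3]
0.31 [419.4 240.9]
0.32 [420.4 234.3]
[((np.float64(531.5), np.float64(264.9)), (np.int32(522), np.int32(249), np.int32(20), np.int32(33), np.int32(338)))]
```

View pics/s13.png

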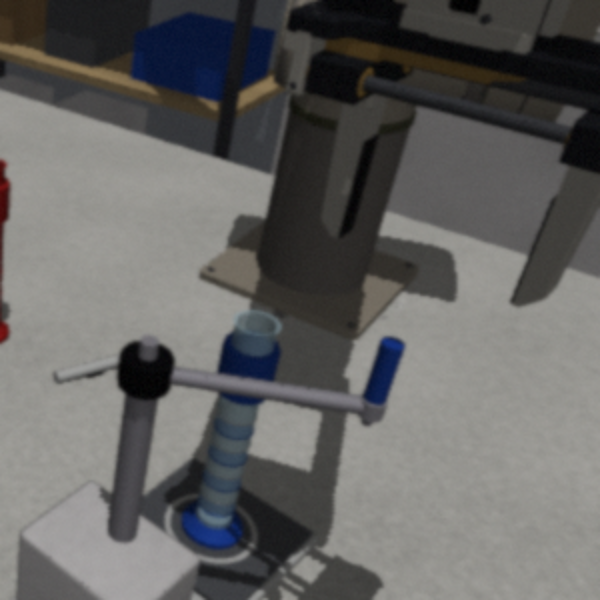

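View pics/w13.png

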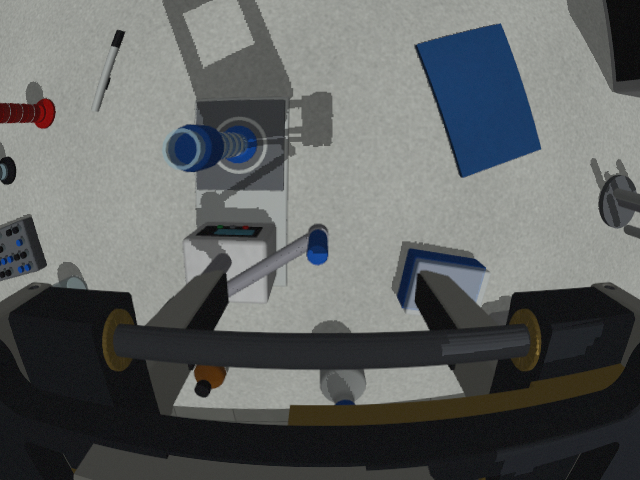

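The wrist view shows the peg top at about (317,256), roughly centred between the fingers.

```bash
python3 - <<'E'
from h import *
w=read_camera("wrist");im=w["img"]
print(blobs(im,(105,120,40),(130,255,255),(295,220,340,275))[0])
cv2.imwrite("pics/w14.png",cv2.resize(im[215:280,285:350],None,fx=8,fy=8,interpolation=cv2.INTER_CUBIC)[:,:,::-1])
for p in [(317,256),(318,232)]: print(p,wz(w,p,.32),wz(w,p,.276))
to([.58,.247,.3])
E
```

```text
[((np.float64(317.3), np.float64(246.7)), (np.int32(307), np.int32(229), np.int32(21), np.int32(35), np.int32(595)))]
(317, 256) [0.58053084 0.24432237 0.32      ] [0.59474379 0.2428558  0.276     ]
(318, 232) [0.5651132  0.24599379 0.32      ] [0.57626082 0.24485952 0.276     ]
t 15.05 grip [0.5794 0.2474 0.3957] xang 176.25 tilt [ 0.01 -0.  ] F [-0.6  0.6  0.1] op 0.0928
need tool cm [-0.06 -0.03  9.57]
```

View pics/w14.png

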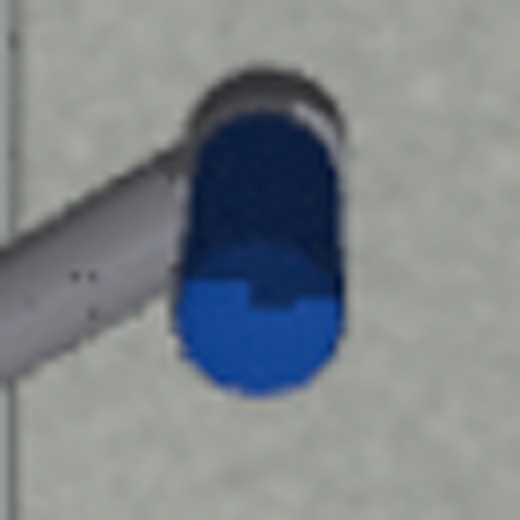

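```bash
python3 -m creep '[[[0,-0.25,1],[0,0,0]],[[0,0,2],[0,0,0]],[[0,0,2.2],[0,0,0]],[[0,0,2],[0,0,0]],[[0,0,1.2],[0,0,0]],[[0,0,0.8],[0,0,0]],[[0,0,0],[0,0,0]],[[0,0,0],[0,0,0]],[[0,0,0],[0,0,0]]]' 50
python3 - <<'E'
from h import *
to([.579,.245,.303])
s=read_camera("scene");cv2.imwrite("pics/s15.png",cv2.resize(s["img"][80:380,340:640],None,fx=2,fy=2)[:,:,::-1])
w=read_camera("wrist");im=w["img"];cv2.imwrite("pics/w15.png",im[:,:,::-1])
E
```

```text
t: 15.8
tool_pos: [0.5797, 0.2458, 0.4726]
orientation: [0.101, 3.138, 0.001]
force: [0.2, 0.2, 0.2]
opening: 0.0473
t 15.8 grip [0.5801 0.2459 0.3053] xang 176.3 tilt [0.13 0.04] F [0.2 0.2 0.2] op 0.0473
need tool cm [ 0.1  -0.1   0.23]
```

View pics/s15.png

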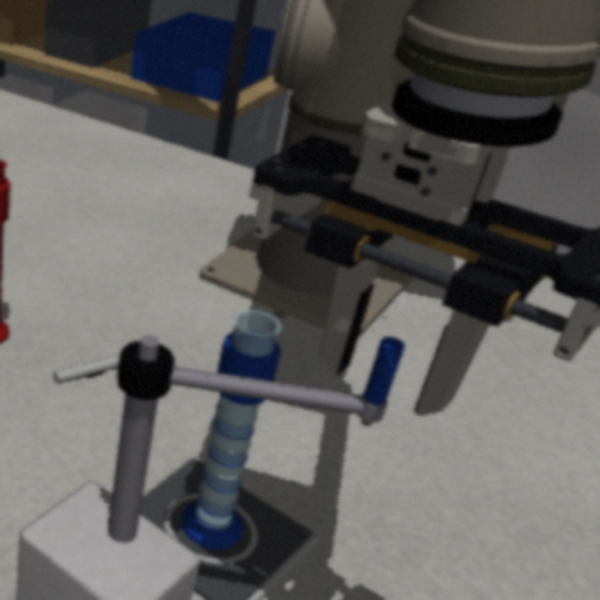

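View pics/w15.png

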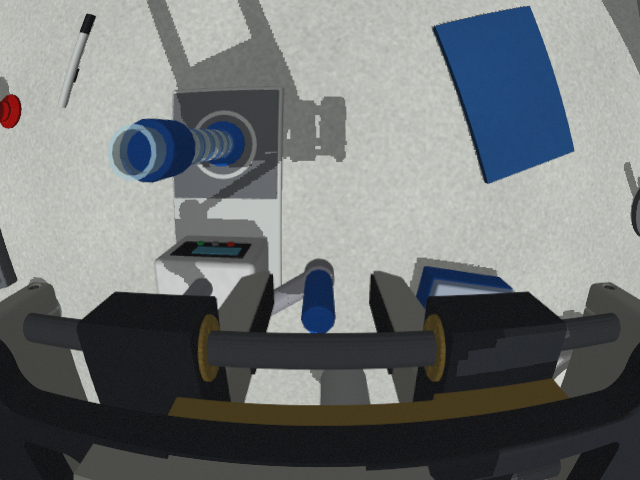

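Peg is between the pads. Closing with 15 N.

```bash
python3 -m creep '[[[0.05,0,0.1],[0,0,0]],[[0,0,0],[0,0,0]],[[0,0,0],[0,0,0]],[[0,0,0],[0,0,0]],[[0,0,0],[0,0,0]],[[0,0,0],[0,0,0]],[[0,0,0],[0,0,0]],[[0,0,0],[0,0,0]]]' 0 15
python3 - <<'E'
from h import *
to([.504,.1349,.303])
H=np.array([.6455,.1255]);s=read_state();R=Ro.from_rotvec(s["orientation"]).as_matrix()
g=(s["tool_pos"]+R[:,2]*grip_point_offset)[:2]
v=g-H;a0=np.arctan2(v[1],v[0]);r0=np.hypot(*v)
T=np.array([.505,.1349])-H;a1=np.arctan2(T[1],T[0]);r1=np.hypot(*T);print(r0,r1,a1-a0)
N=14;prev=g
for i in range(1,N+1):
    u=i/N;a=a0+(a1-a0)*u;r=r0+(r1-r0)*u
    p=H+r*np.array([np.cos(a),np.sin(a)]);d=np.r_[p-prev,0];print((100*R.T@d)[:2].round(2));prev=p
E
```

```text
t: 16.57
tool_pos: [0.5793, 0.2452, 0.4698]
orientation: [0.103, 3.139, -0.002]
force: [1.8, -4.7, 0.7]
opening: 0.0138
t 16.57 grip [0.5794 0.245  0.3025] xang 176.26 tilt [ 0.03 -0.06] F [ 1.8 -4.7  0.7] op 0.0138
need tool cm [  6.81 -11.48  -0.04]
0.13656034837806416 0.14081409730563196 0.9988747466674472
[ 0.82 -0.53]
[ 0.78 -0.59]
[ 0.74 -0.64]
[ 0.69 -0.7 ]
[ 0.64 -0.75]
[ 0.59 -0.79]
[ 0.53 -0.83]
[ 0.47 -0.87]
[ 0.41 -0.9 ]
[ 0.34 -0.93]
[ 0.28 -0.96]
[ 0.21 -0.98]
[ 0.14 -0.99]
[ 0.07 -1.  ]
```

Peg held (13.8 mm). Swinging along the arc, first half.

```bash
python3 -m creep '[[[0.41,-0.27,0],[0,0,0]],[[0.41,-0.27,0],[0,0,0]],[[0.78,-0.59,0],[0,0,0]],[[0.74,-0.64,0],[0,0,0]],[[0.69,-0.7,0],[0,0,0]],[[0.64,-0.75,0],[0,0,0]],[[0.59,-0.79,0],[0,0,0]],[[0.53,-0.83,0],[0,0,0]],[[0,0,0],[0,0,0]],[[0,0,0],[0,0,0]]]'
python3 - <<'E'
from h import *
to([.505,.1349,.303])
s=read_camera("scene");cv2.imwrite("pics/s16.png",cv2.resize(s["img"][80:380,340:640],None,fx=2,fy=2)[:,:,::-1])
E
```

```text
t: 17.4
tool_pos: [0.5268, 0.2009, 0.4698]
orientation: [-0.1, -3.137, -0.002]
force: [-6.9, 3.7, 1.8]
opening: 0.0139
t 17.4 grip [0.5264 0.2012 0.3025] xang 176.35 tilt [-0.15  0.09] F [-6.9  3.7  1.8] op 0.0139
need tool cm [ 1.71 -6.75 -0.05]
```

View pics/s16.png

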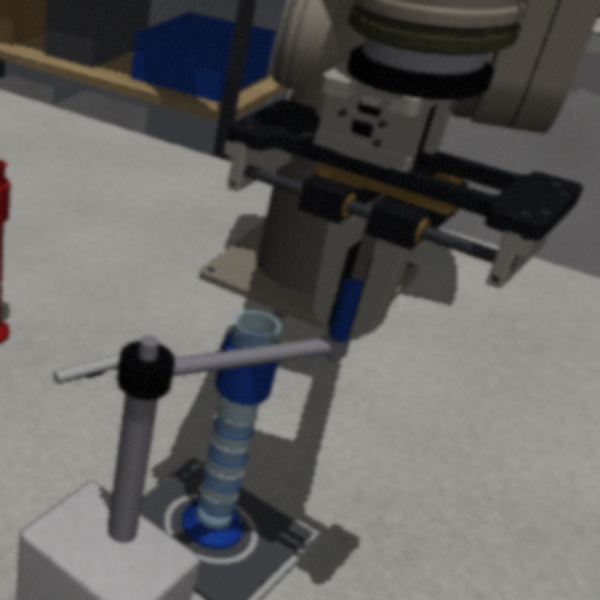

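The spout follows; a 7 N outward radial load means my commanded radius is about 1 mm small. Adjusting slightly and finishing the arc.

```bash
python3 -m creep '[[[0.52,-0.87,0],[0,0,0]],[[0.46,-0.9,0],[0,0,0]],[[0.36,-0.93,0],[0,0,0]],[[0.28,-0.96,0],[0,0,0]],[[0.21,-0.98,0],[0,0,0]],[[0.14,-0.8,0],[0,0,0]],[[0.07,-0.6,0],[0,0,0]],[[0,0,0],[0,0,0]],[[0,0,0],[0,0,0]],[[0,0,0],[0,0,0]]]'
python3 - <<'E'
from h import *
to([.505,.1349,.303])
s=read_camera("scene");cv2.imwrite("pics/s17.png",cv2.resize(s["img"][80:380,340:640],None,fx=2,fy=2)[:,:,::-1])
E
```

```text
t: 18.28
tool_pos: [0.5035, 0.1414, 0.4699]
orientation: [-0.102, -3.139, 0.001]
force: [-6.2, 0.3, 2.8]
opening: 0.0138
t 18.28 grip [0.5033 0.1413 0.3026] xang 176.27 tilt [-0.08 -0.02] F [-6.2  0.3  2.8] op 0.0138
need tool cm [-0.21 -0.63 -0.04]
```

View pics/s17.png

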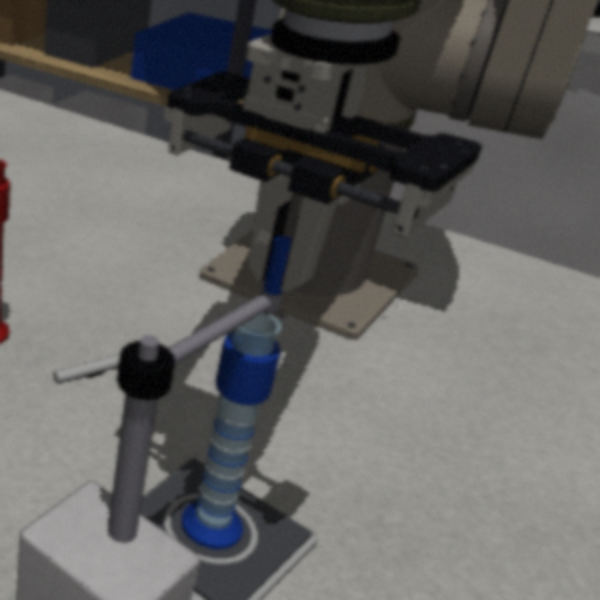

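```bash
python3 -m creep '[[[0.08,-0.35,0],[0,0,0]],[[0,-0.25,0],[0,0,0]],[[0,0,0],[0,0,0]],[[0,0,0],[0,0,0]],[[0,0,0],[0,0,0]],[[0,0,0],[0,0,0]]]'
python3 - <<'E'
from h import *
for i in range(2): to([.505,.1349,.303]); s=read_camera("scene")
cv2.imwrite("pics/s18.png",cv2.resize(s["img"][180:310,400:530],None,fx=4.5,fy=4.5,interpolation=cv2.INTER_CUBIC)[:,:,::-1])
w=read_camera("wrist");im=w["img"];cv2.imwrite("pics/w18.png",im[:,:,::-1])
E
```

```text
t: 18.83
tool_pos: [0.5027, 0.1356, 0.4699]
orientation: [-0.102, -3.14, 0.0]
force: [-3.2, -0.0, 1.4]
opening: 0.0137
t 18.83 grip [0.5026 0.1356 0.3026] xang 176.29 tilt [-0.01 -0.02] F [-3.2 -0.   1.4] op 0.0137
need tool cm [-0.24 -0.05 -0.04]
t 18.88 grip [0.5027 0.1356 0.3026] xang 176.29 tilt [-0.   -0.01] F [-4.7  0.5  2.2] op 0.0137
need tool cm [-0.24 -0.06 -0.04]
```

View pics/s18.png

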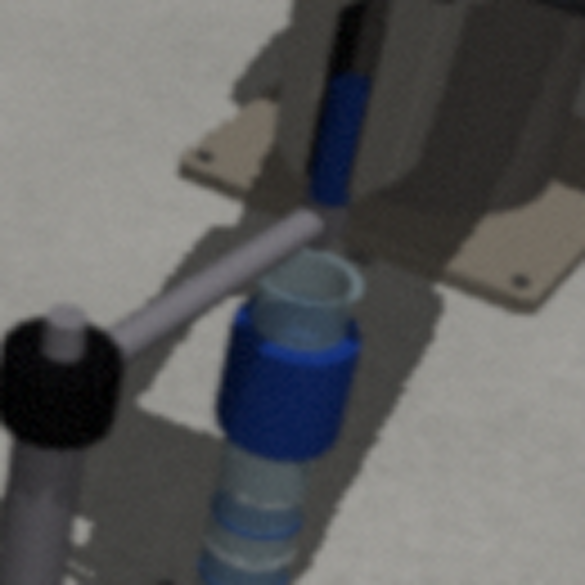

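View pics/w18.png

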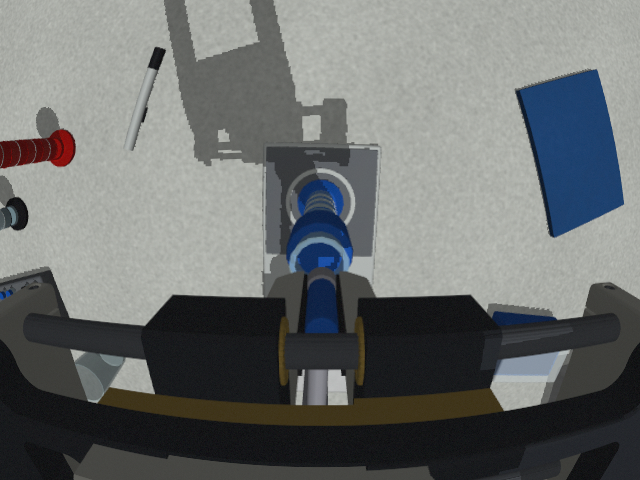

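Nozzle is very nearly over the mouth, about 0.7 mm of y left. Nudge, then check the nozzle against the mouth.

```bash
python3 -m creep '[[[0.03,-0.08,0],[0,0,0]],[[0,0,0],[0,0,0]],[[0,0,0],[0,0,0]],[[0,0,0],[0,0,0]]]'
python3 -m creep '[[[0,0,0],[0,0,0]],[[0,0,0],[0,0,0]],[[0,0,0],[0,0,0]],[[0,0,0],[0,0,0]],[[0,0,0],[0,0,0]]]' 30
python3 -m creep '[[[0,0,-0.5],[0,0,0]],[[0,0,-1.5],[0,0,0]],[[0,0,-2.5],[0,0,0]],[[0,0,-2.5],[0,0,0]],[[0,0,-2.5],[0,0,0]],[[0,0,-1.5],[0,0,0]],[[0,0,0],[0,0,0]],[[0,0,0],[0,0,0]]]' 35
python3 - <<'E'
from h import *
to([.505,.1349,.303]); s=read_camera("scene")
for z in (.243,.256,.276,.32): print(z,proj(s,[.5055,.1347,z]))
cv2.imwrite("pics/s19.png",cv2.resize(s["img"][180:310,400:530],None,fx=4.5,fy=4.5,interpolation=cv2.INTER_CUBIC)[:,:,::-1])
w=read_camera("wrist");im=w["img"];cv2.imwrite("pics/w19.png",im[:,:,::-1])
cv2.imwrite("pics/w19c.png",cv2.resize(im[160:400,260:380],None,fx=4,fy=2.5,interpolation=cv2.INTER_CUBIC)[:,:,::-1])
E
```

```text
t: 19.32
tool_pos: [0.5025, 0.135, 0.4699]
orientation: [0.101, 3.139, 0.0]
force: [-0.2, 2.3, -0.1]
opening: 0.0138
t: 19.73
tool_pos: [0.5024, 0.1349, 0.4698]
orientation: [0.102, 3.14, -0.0]
force: [-0.4, 0.3, 0.8]
opening: 0.0275
t: 20.4
tool_pos: [0.5024, 0.135, 0.5807]
orientation: [0.101, 3.138, 0.001]
force: [0.3, -0.3, -0.8]
opening: 0.0325
t 20.4 grip [0.5027 0.135  0.4134] xang 176.3 tilt [0.12 0.02] F [ 0.3 -0.3 -0.8] op 0.0325
need tool cm [-0.2  -0.   11.04]
0.243 [468.03382806 240.71615041]
0.256 [469.61179242 233.6591927 ]
0.276 [472.10665809 222.50167748]
0.32 [477.90144799 196.58627146]
```

View pics/s19.png

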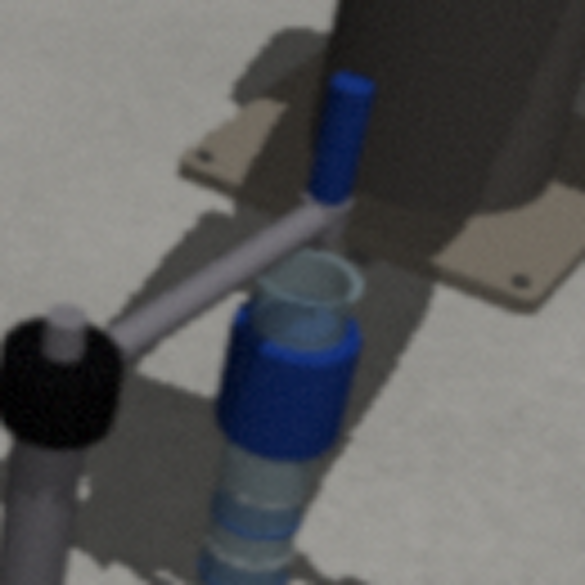

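View pics/w19.png

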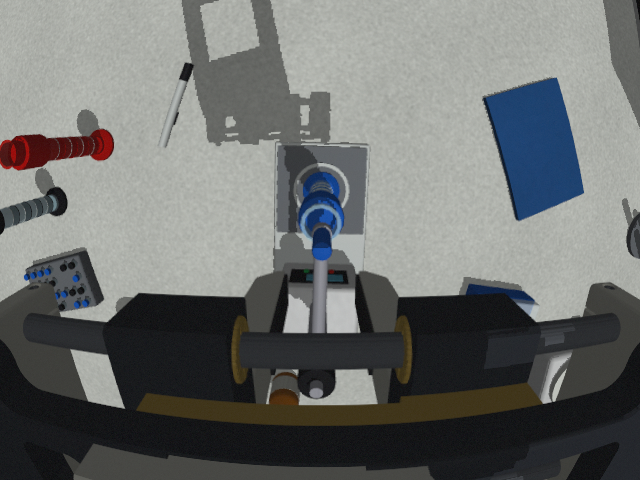

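Scene view: mouth centre (469.1,242.0), peg base (473.8,224.4), peg top (478.9,197.8). All are offset by about the same 1–2 px from the projection of a single vertical axis, so they line up. Cross-checking in the wrist view.

```bash
python3 - <<'E'
from h import *
w=read_camera("wrist");im=w["img"]
cv2.imwrite("pics/w20.png",cv2.resize(im[165:265,285:360],None,fx=8,fy=6,interpolation=cv2.INTER_CUBIC)[:,:,::-1])
E
```

```text
(no output)
```

View pics/w20.png

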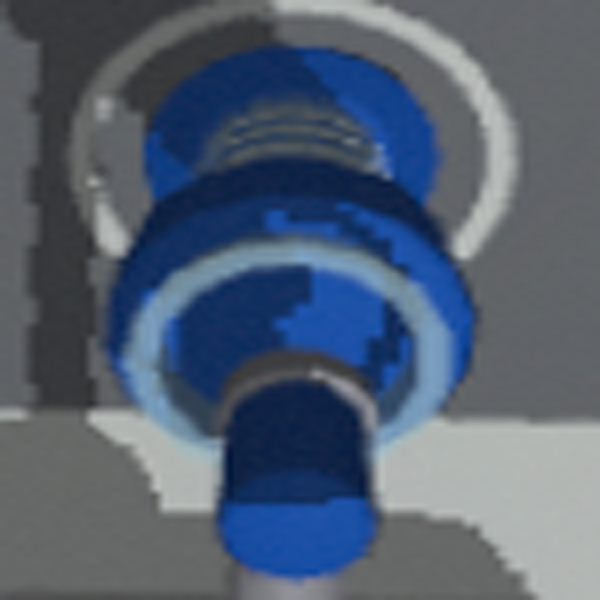

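```bash
python3 - <<'E'
from h import *
w=read_camera("wrist")
f=lambda x,y,z:wz(w,(285+x/8,165+y/6),z).round(4)
print("mouth L,R,top(near)",f(122,350,.243),f(458,350,.243),f(290,238,.243))
print("peg top L,R,bottom",f(217,519,.32),f(377,519,.32),f(297,577,.32))
print("foot L,R,top",f(144,155,.018),f(440,155,.018),f(292,45,.018), f(292,45,.032))
print("ring L,R,top", f(68,155,.018),f(520,155,.018),f(292,-6,.018))
to([.505,.135,.3])
E
```

```text
mouth L,R,top(near) [0.502  0.1163 0.243 ] [0.5044 0.1526 0.243 ] [0.4868 0.1355 0.243 ]
peg top L,R,bottom [0.5045 0.1283 0.32  ] [0.5054 0.1416 0.32  ] [0.5118 0.1345 0.32  ]
foot L,R,top [0.5039 0.1076 0.018 ] [0.5074 0.1615 0.018 ] [0.4788 0.1363 0.018 ] [0.4776 0.1364 0.032 ]
ring L,R,top [0.5029 0.0937 0.018 ] [0.5082 0.1762 0.018 ] [0.4665 0.1371 0.018 ]
t 20.6 grip [0.5019 0.1349 0.4107] xang 176.3 tilt [-0.16 -0.03] F [-0.4  0.1 -0.7] op 0.0325
need tool cm [-0.34  0.04 11.07]
```

Mouth at (0.505,0.1345), peg at (0.505,0.135), ring at y 0.135, foot at y 0.1346: all agree within about 1 mm. Quick overall look, then hand in.

```bash
python3 -m creep '[[[0,0,-1],[0,0,0]],[[0,0,-1],[0,0,0]],[[0,0,0],[0,0,0]],[[0,0,0],[0,0,0]],[[0,0,0],[0,0,0]],[[0,0,0],[0,0,0]]]'
python3 - <<'E'
from h import *
s=read_camera("scene");cv2.imwrite("pics/s21.png",s["img"][:,:,::-1])
E
```

```text
t: 21.1
tool_pos: [0.5024, 0.135, 0.5996]
orientation: [-0.101, -3.14, 0.0]
force: [-0.3, -0.2, 0.1]
opening: 0.0323
```

View pics/s21.png

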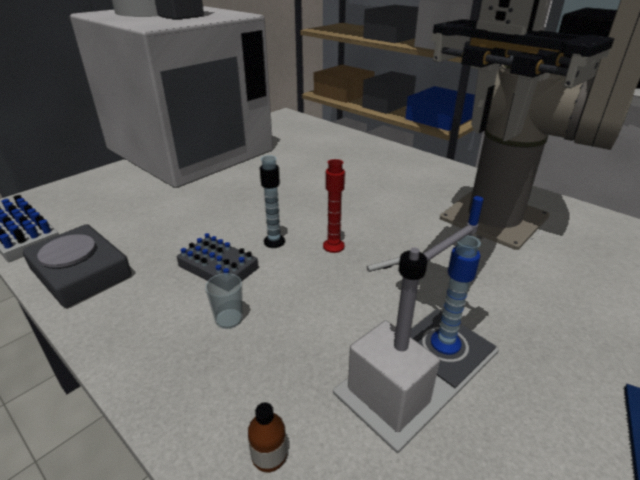

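The cylinder is upright on the ring at (448,345) with the spout over it. Black (270,200), red, beaker and rack are at their starting pixels, and the arm is clear.

```bash
python3 -c "
from plant import *
print(close_job())"
```

```text
the job is handed in; nothing more can be done
None
```

The job is done and handed in at about 21 s. I carried the blue cylinder upright by its sleeve and set it down on the white ring. I then pinched the peg, swung the spout round to the cylinder, let go and backed the gripper well clear.

- **Cylinder on the ring:** just before release the foot was within about 0.5 mm of the ring's centre, and it still agreed within 1 mm after the swing.
- **Nozzle over the mouth:** the wrist view put the mouth at (0.505, 0.1345) and the peg at (0.505, 0.135). The scene view agreed to within 1 px, about 2 mm. I judged the nozzle from the peg straight above it.
- **Everything else:** the black and red cylinders, the beaker and the vial rack looked unmoved in the last scene picture. The arm was touching nothing.
- **Disagreements:** the first peg-to-hinge distance came out at 136 to 137 mm instead of 140 mm. That put a radial load of up to about 8 N on the spout during the swing, and I corrected the radius partway round. The views also differed by 1 to 2 mm on where the ring is, so I used the direct foot-to-ring view.

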